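# Lock the screw jar into its bench dock

## Task

Lock the screw jar with the bar on its lid into the grey twist-lock dock on the bench: push it down against the spring plate and turn it clockwise (seen from above) until its lugs reach the stop and rise into their notches, so that the jar stays held down, upright, when you let go. The dock's collar sits a little turned on its foot, one way or the other, so feel for the slots. Leave the other things on the bench where they are.

Things in the scene. Friction and masses are not known exactly. Their poses are not given: they have to be found in the camera images.
- jar: Green plastic screw jar, 144 mm tall, 0.2 to 0.42 kg, one rigid piece (lid tight). Origin: centre of its underside; z up. Round foot 52 mm in diameter, z 0 to 40, bottom edge chamfered 4 mm; two lugs, one on each side of the foot, along the jar's x axis, 10 mm wide, z 14 to 21, reaching 36 mm from the axis; body 68 mm in diameter, z 40 to 105; lid 72 mm in diameter, z 105 to 118.
- jar_bar (a point): Middle of the grip bar on the jar's lid, 131 mm above the jar's origin, axes as the jar's. The bar is 60 mm long along x (same line as the lugs), 20 mm thick along y and 26 mm high (jar z 118 to 144): the place to grip.
- dock: Grey plastic twist-lock dock, fixed to the bench. Origin: centre of its underside, on the collar's axis; z up. Square foot 124 x 124 x 8 mm with screw heads, and on it a fixed round collar 104 mm in diameter, top at z 48. All z in the dock entries are in mm above this origin; jar z means the height of the jar's origin above it.
- dock_mouth (a point): Centre of the collar's mouth, at dock z 48. Round hole 55 mm in diameter for the jar's foot, with two slots in the rim facing each other, 15 mm wide, for the lugs. The line through the slots lies at an unmeasured angle, within 0.5 rad either side of the dock's x axis. With the lugs lying on the rim, jar z is 34 and the foot is already in the hole; over the slots the jar drops freely to jar z 28.
- dock_plate (a point): Centre of the top of the sprung aluminium plate at rest, dock z 28 (this point stays there). It pushes up 5.5 N at jar z 28, 11.5 N at 17, 14 N at its bottom stop at 13. Let go at jar z 28 the jar is not locked. Below 17 it turns clockwise from above only (yaw falling).
- dock_track (a point): Centre of the lug tracks, dock z 38 (axes as the dock's). The lugs pass under a step to an end stop, 0.8 to 1.1 rad clockwise from where they dropped in. Let go at the stop, the spring lifts them 4 mm into notches just before it and the jar rests locked at jar z 21. Let go under the step, it sticks at 17, not locked.
- plain_jar: Bystander: green plastic jar with plain round cap, 72 mm in diameter, 115 mm tall, no lugs. Origin under its centre.
- bowl: Bystander: white ceramic bowl, 130 mm across, 50 mm tall. Origin under its centre.
- ratchet: Bystander: chrome ratchet 175 mm long along its x, lying flat, up to 26 mm high. Origin under its middle.
- pipe_wrench: Bystander: stainless pipe wrench 245 mm long along its x, lying flat, 20 mm high. Origin under its middle.
- mallet: Bystander: orange silicone mallet 240 mm long along its x, head 85 x 48 mm at +x, lying flat. Origin under its middle.
- tape_measure: Bystander: black tape measure 75 x 75 x 42 mm. Origin under its centre.
Mind the look-alikes: they are no part of the job. Leave any purple, white or yellow look-alike of the jar alone.

How it is judged (in metres and radians):
At the end, for the whole second after the job is handed in: The jar is locked in the dock and let go: its origin 19.3 to 22.8 mm above the dock's underside (only in the notches does it rest there), within 4 mm of the dock's axis, upright within 0.08 rad, at rest (z of jar in the frame of dock between 0.0193 and 0.0228 m and horizontal distance between jar and dock below 0.004 m and angle between jar's own z axis and vertical below 0.08 rad and linear speed of jar below 0.02 m/s and contact force between the fingers and jar below 0.1 N); the robot touches nothing.
It fails at once if a bystander is shifted by more than 30 mm (distance of any of plain_jar, bowl, ratchet, pipe_wrench, mallet, tape_measure from where it was at the start of the episode above 0.03 m).
It also fails if it takes over 67 s, if anything falls off the work surface, if the arm or the gripper's body presses on something with over 40 N, if the wrist force passes 120 N, or if a joint passes its speed limit or range.

## Robot

A 6-joint arm with a two-finger parallel gripper is mounted at the origin on the work surface. World frame = base frame: x ahead of the robot, y to its left, z up, the work surface at z = 0. Lengths are in m, angles in degrees, forces in N, time in s.
With the tool pointing down it reaches from about 0.4 to 0.825 m from the base axis. Payload 7 kg.
Tool frame: the origin (TCP) lies at the very end of the fingers, on their centre line; the grasp point (between the pads) lies 19 mm behind it (ctrl.grip_depth is the distance from the TCP to the grasp point, in m); z points along the fingers, y is the line along which they close (so a half turn about z gives the same grasp; the last joint's range is limited). The gripper opens to 88 mm and grips with 3 to 60 N. Pads are 19 mm wide; open, the fingers measure 130 mm over their backs; the gripper's body (78 mm by 193 mm) begins 47 mm behind the grasp point.
Start: joints at [16.507, 20.546, 0.682, 0, -70.136, -16.507], TCP at [0.675, -0, 0.227] pointing down, gripper open.
Joint ranges: [-176.03, 176.03], [-82.01, 121.73], [-58.28, 71.71], [-173.87, 95.51], [-174.79, -0.11], [-173.66, 173.66]. Speed limits (degrees/s): [136.94, 136.94, 172.46, 180, 180, 180].

## Interface

Orientations are given as [roll, pitch, yaw] about the fixed x, y, z axes, in that order (R = Rz(yaw) Ry(pitch) Rx(roll)).
In Python, from plant import get_obs, eyes, ctrl, spotter gives the robot as it stands.
- The arm moves only by the shell command python3 -m crank 'ROWS'. ROWS is JSON, one flat list of numbers, 7 for each row, row after row: the turn, a rotation vector about the tool's x, y, z in rad, then the shift along the tool's x, y, z in mm, then the opening, from 0 (shut) to 1 (fully open). A call has 1 to 5 rows; each row shifts and turns the commanded pose from where the row before left it, along the tool's axes as they then stand; what a row does not reach is not made up. A row lasts 1/8 s, in which the tool goes at most 62.5 mm and 10.7 degrees, less where a joint would pass 70% of its speed; a pose out of reach is approached as far as the arm can. A call is refused whole if a number of a shift passes 62.5 or a number of a turn 0.188, either way. A call with a gripper value outside its range is refused whole. The fingers move at their own pace and stop on an object; the grip force is fixed at half the most. Time passes only in rows, so rows that do not move let the fingers close. It gives the time, the measured TCP pose, the force, the opening and the grip force at its end, in the units of the state.
- get_obs(): the state, without advancing time (a new reading comes with each control period).
- eyes.snapshot(name): name is "scene" or "side" or "wrist"; returns the picture (384x512x3 uint8, blue, green, red); there is no depth.
- eyes.camera_model(name): a dict with "fx", "fy", "cx", "cy" (pixels), "D" ([k1, k2, p1, p2, k3] as OpenCV has them; the pictures are not rectified), "extrinsics" (4x4, takes a point from camera to world coordinates). Camera axes: x right, y down, z forward; pixel columns grow to the right and rows downward; lengths in m; the calibration is good to about 2 mm. A picture is of the moment at which its call begins: read the wrist's pose just before it. camera_model takes no time and is no camera call; for the wrist camera it gives the pose at the moment of the call.
- ctrl.close_job(): hands the job in; it is judged then, once.
Trained networks look in the newest picture that a camera, given by its name, has taken for a name from the list of things; names that differ only in an ending like _2 or _b are one class to them, and where a whole thing is asked for, a point or a joint stands for the part that bears it (a point fixed in the world has none). Each returns a list of dicts, best first, with "p" (0 to 1); they miss things now and then, are a little off and sometimes report something else, mostly with a low value. They report only what shows in the picture. A call takes as long as a camera call. They do not tell look-alikes from the thing itself.
- spotter.outline_of(camera, target): "region" (384x512 bool, what is visible of it) and "rect" ([left, top, width, height] in pixels, round what is visible of it).
- spotter.place_of(camera, target): "location" ([column, row] in pixels: a listed point, or the origin of a listed thing).
The state is a dict: "clock": time; "joint_pos": joint angles; "qvel": joint speeds; "tau": joint torques, N m; "tool_pos": TCP position; "orientation": TCP orientation; "force": force on the tool from outside, world axes, zero at the start; "moment": the same for the moment, N m; "opening": finger opening in m; "gripper_force": force on a finger pad.
Only numpy, scipy, OpenCV 4.12 (cv2) and the standard library are available. Lean on these libraries where they do the work, as an engineer would, in place of code of your own. Each camera call takes 0.05 s, during which the arm holds its last target. There are 200 camera calls.

## Working session

There is one attempt and no reset: what is moved stays moved. The work goes in short steps, Python scripts to look and compute and a shell command to move; the robot and the scene stay as the last step left them, time stands still between calls to the robot, and variables do not carry over. Pictures are saved under pics/ and viewed, at most 10 in all, crops included, and the job is handed in when it is done.

```bash
mkdir -p pics; cat > h.py <<'E'
import numpy as np, cv2
from plant import get_obs, eyes, ctrl, spotter
def ray(cam,px,M=None):
    m=M or eyes.camera_model(cam)
    K=np.array([[m['fx'],0,m['cx']],[0,m['fy'],m['cy']],[0,0,1]])
    u=cv2.undistortPoints(np.array([[px]],float),K,np.array(m['D'],float))[0,0]
    T=np.array(m['extrinsics']); return T[:3,3], T[:3,:3]@np.array([u[0],u[1],1])
def atz(cam,px,z,M=None):
    o,d=ray(cam,px,M); return o+d*(z-o[2])/d[2]
def proj(cam,P,M=None):
    m=M or eyes.camera_model(cam)
    K=np.array([[m['fx'],0,m['cx']],[0,m['fy'],m['cy']],[0,0,1]])
    T=np.linalg.inv(np.array(m['extrinsics']))
    return cv2.projectPoints(np.array(P,float).reshape(-1,3),cv2.Rodrigues(T[:3,:3])[0],T[:3,3],K,np.array(m['D'],float))[0][:,0]
E
python3 - <<'E'
from h import *
ims=[]
for c in ("scene","side","wrist"):
    im=eyes.snapshot(c); ims.append(im)
    for t,z in (("jar_bar",.131),("dock_mouth",.048),("dock",0),("jar",0)):
        for r in spotter.place_of(c,t)[:4]: print(c,t,round(r['p'],2),np.round(r['location']),np.round(atz(c,r['location'],z),3))
o=get_obs();print(o['clock'],o['tool_pos'],o['orientation'])
im=np.zeros((600,800,3),np.uint8)
im[:300,:400]=cv2.resize(ims[0],(400,300));im[:300,400:]=cv2.resize(ims[1],(400,300));im[300:,:400]=cv2.resize(ims[2],(400,300))
cv2.imwrite("pics/a.png",im)
E
```

```text
scene jar_bar 0.75 [223. 146.] [ 0.481 -0.249  0.131]
scene jar_bar 0.55 [260. 140.] [ 0.353 -0.192  0.131]
scene jar_bar 0.55 [287. 148.] [ 0.324 -0.085  0.131]
scene dock 0.81 [307. 247.] [0.545 0.205 0.   ]
scene dock 0.15 [206. 252.] [ 0.778  0.015 -0.   ]
scene jar 0.93 [287. 182.] [ 0.337 -0.064  0.   ]
scene jar 0.92 [219. 176.] [ 0.493 -0.263  0.   ]
scene jar 0.73 [191. 169.] [ 0.537 -0.374  0.   ]
scene jar 0.65 [257. 173.] [ 0.374 -0.181  0.   ]
side jar_bar 0.93 [208. 216.] [ 0.338 -0.086  0.131]
side jar_bar 0.83 [298. 230.] [ 0.486 -0.243  0.131]
side jar_bar 0.77 [253. 267.] [ 0.331 -0.292  0.131]
side jar_bar 0.68 [234. 232.] [ 0.357 -0.173  0.131]
side dock 0.78 [224. 191.] [0.535 0.19  0.   ]
side jar 0.93 [239. 277.] [ 0.364 -0.186  0.   ]
side jar 0.92 [206. 254.] [ 0.336 -0.064  0.   ]
side jar 0.81 [252. 312.] [ 0.333 -0.294  0.   ]
side jar 0.6 [272. 173.] [0.751 0.214 0.   ]
wrist dock 0.31 [178. 176.] [0.781 0.017 0.   ]
0.75 [ 6.74981124e-01 -1.79355202e-05  2.26581374e-01] [-1.79998243e+02  1.40874041e-03 -8.99997767e+01]
```

View pics/a.png

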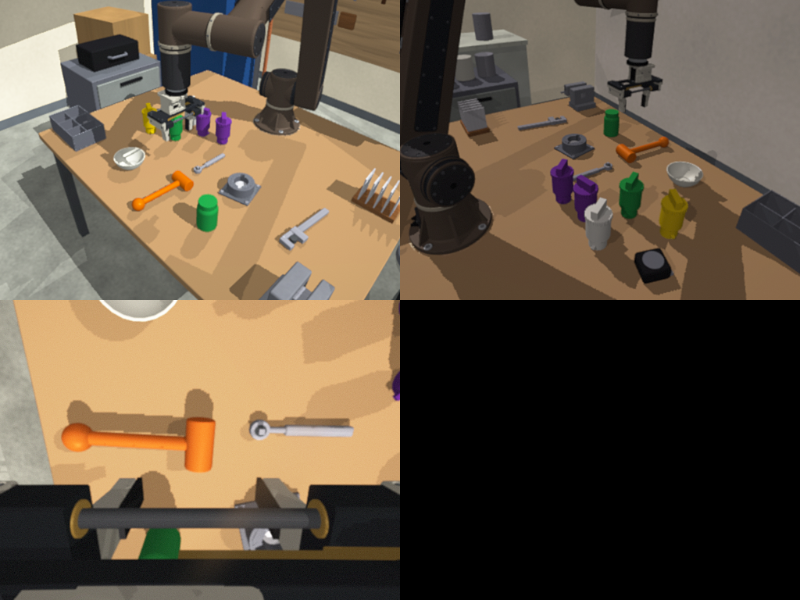

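The candidates for the jar in the side view are purple (208,216), purple (234,232), white (253,267), yellow (345,255), green with a bar (298,230) and the plain green jar (272,173). Only the one at (298,230) is green with a grip bar. I'll confirm it in an enlarged crop.

```bash
python3 - <<'E'
from h import *
a=eyes.snapshot("side");b=eyes.snapshot("scene")
A=cv2.resize(a[205:295,265:355],(400,400),interpolation=cv2.INTER_CUBIC)
B=cv2.resize(a[155:215,190:250],(400,400),interpolation=cv2.INTER_CUBIC)
cv2.imwrite("pics/b.png",np.hstack([A,B]))
E
```

```text
(no output)
```

View pics/b.png

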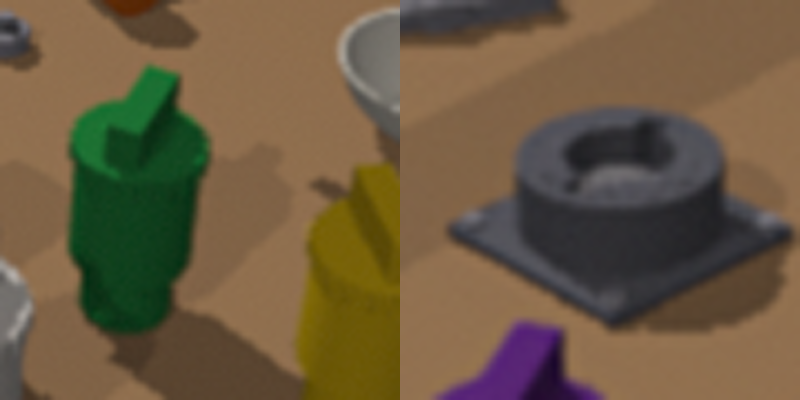

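```bash
python3 - <<'E'
from h import *
f=lambda u,v,ox,oy,s:(ox+u*s,oy+v*s)
n=atz("side",f(122,128,265,205,.225),.144);w=atz("side",f(162,75,265,205,.225),.144)
print("bar",n,w,np.degrees(np.arctan2(*(w-n)[1::-1])))
n=atz("side",f(172,187,190,155,.15),.048);w=atz("side",f(248,122,190,155,.15),.048)
print("slot",n,w,(n+w)/2,np.degrees(np.arctan2(*(w-n)[1::-1])))
for c in((447,232),(612,322),(792,235)): print("foot",atz("side",f(c[0]-400,c[1],190,155,.15),.008))
m=eyes.camera_model("wrist");print(np.round(m['extrinsics'],3),m['fx'],m['cx'],m['cy'],m['D'])
# rim fit
E
```

```text
bar [ 0.455864   -0.26081923  0.144     ] [ 0.50203341 -0.23593458  0.144     ] 28.324035313360103
slot [0.49864077 0.17593217 0.048     ] [0.56299118 0.21475009 0.048     ] [0.53081598 0.19534113 0.048     ] 31.099519984462276
foot [0.45685172 0.2305972  0.008     ]
foot [0.48622391 0.1160444  0.008     ]
foot [0.60190193 0.13999711 0.008     ]
[[-1.    -0.    -0.     0.675]
 [-0.001  0.954  0.301 -0.082]
 [ 0.     0.301 -0.954  0.384]
 [ 0.     0.     0.     1.   ]] 286.98353865897224 254.76753759600828 191.20882290827376 [0.01775889 0.         0.         0.         0.        ]
```

The crop shows the green jar with its bar at side px (298,230), so that is the one meant. It stands at about (0.485,-0.246), with the bar at about 28°. The dock is at about (0.530,0.19), with its slots at about 31° in the world frame. I'll move over the jar.

```bash
python3 -m crank '[0,0,0,49,38,-4,1, 0,0,0,49,38,-4,1, 0,0,0,49,38,-4,1, 0,0,0,49,38,-4,1, 0,0,0,49,38,-4,1]'; python3 -m crank '[0,0,0.18,0,0,0,1, 0,0,0.18,0,0,0,1, 0,0,0.18,0,0,0,1, 0,0,0.18,0,0,0,1, 0,0,0.18,0,0,0,1]';python3 -m crank '[0,0,0.18,0,0,0,1, 0,0,0,0,0,0,1]'
python3 - <<'E'
from h import *
o=get_obs();m=eyes.camera_model("wrist")
im=eyes.snapshot("wrist");cv2.imwrite("pics/c.png",im)
print(o['clock'],o['tool_pos'],o['orientation'],o['force'])
for r in spotter.place_of("wrist","jar_bar")[:3]: print(r['p'],r['location'],atz("wrist",r['location'],.131,m))
g=cv2.inRange(cv2.cvtColor(im,cv2.COLOR_BGR2HSV),(45,100,30),(80,255,255));cv2.imwrite("pics/cg.png",g)
E
```

```text
clock: 1.48
tool_pos: [0.4836, -0.2463, 0.2471]
orientation: [-180.0, -0.0, -90.0]
force: [1.4, -0.6, 0.3]
opening: 0.0878
gripper_force: 0.0
clock: 2.1
tool_pos: [0.4849, -0.2451, 0.2467]
orientation: [-180.0, 0.0, -141.9]
force: [-0.2, -0.0, -0.1]
opening: 0.0874
gripper_force: 0.0
clock: 2.35
tool_pos: [0.485, -0.245, 0.2467]
orientation: [-180.0, 0.0, -151.8]
force: [0.2, 0.9, -0.2]
opening: 0.0878
gripper_force: 0.0
2.35 [ 0.48496552 -0.24502686  0.24668508] [-1.79992472e+02  1.00503465e-02 -1.51813236e+02] [ 0.2196229   0.92830676 -0.15282689]
0.96 [486.1, 134.1] [ 0.33852465 -0.08001768  0.131     ]
0.87 [116.6, 167.7] [ 0.531407   -0.37233324  0.131     ]
0.76 [288.5, 6.4] [ 0.33518802 -0.29411504  0.131     ]
```

View pics/c.png

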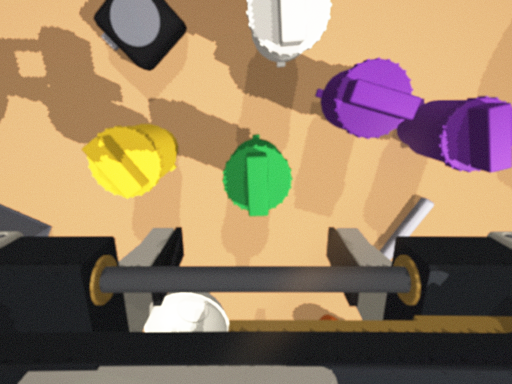

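The picture shows the green jar at (257,177), with its bar nearly along image rows from (257,153) to (258,216). I'll measure the top face of the bar.

```bash
cat > bar.py <<'E'
from h import *
im=cv2.imread("pics/c.png");m=eyes.camera_model("wrist")
hsv=cv2.cvtColor(im,cv2.COLOR_BGR2HSV)
g=cv2.inRange(hsv,(45,100,30),(80,255,255));v=hsv[...,2]
n,l,s,c=cv2.connectedComponentsWithStats(g);i=1+np.argmax(s[1:,4]);print(s[i])
t,_=cv2.threshold(v[l==i].reshape(-1,1),0,255,cv2.THRESH_OTSU);print(t)
b=((l==i)&(v>t)).astype(np.uint8);n,l2,s,c=cv2.connectedComponentsWithStats(b);i=1+np.argmax(s[1:,4]);print(s[i],c[i])
ys,xs=np.where(l2==i)
W=np.array([atz("wrist",(x,y),.144,m)[:2] for x,y in zip(xs,ys)])*1000
r=cv2.minAreaRect(W.astype(np.float32));print(r);print(cv2.boxPoints(r))
o=np.concatenate([im[130:230,210:310],cv2.cvtColor(b*255,cv2.COLOR_GRAY2BGR)[130:230,210:310]],1);cv2.imwrite("pics/d.png",cv2.resize(o,(800,400)))
E
python3 bar.py
```

```text
[ 223  135   69   81 3920]
165.0
[ 247  145   45   71 2321] [267.12710039 180.8940112 ]
((470.2217712402344, -237.73318481445312), (68.49015808105469, 40.69615173339844), 30.425220489501953)
[[ 430.38803 -237.52939]
 [ 450.9971  -272.6213 ]
 [ 510.0555  -237.93698]
 [ 489.44644 -202.84506]]
```

View pics/d.png

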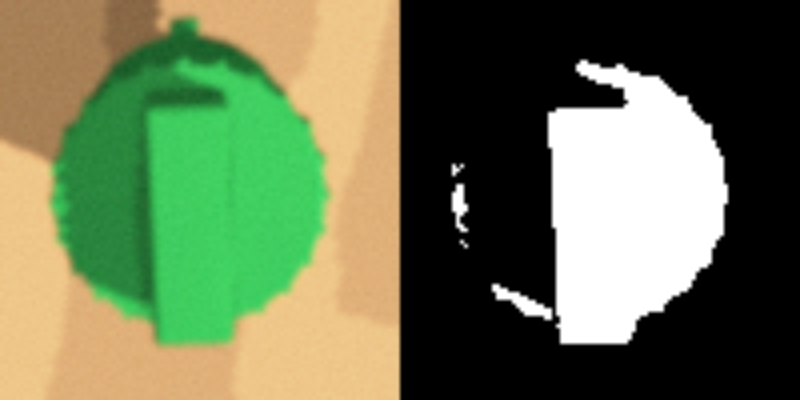

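```bash
python3 - <<'E'
from h import *
m=eyes.camera_model("wrist")
P=[atz("wrist",(210+u/4-.4,130+v/4-.4),.144,m)[:2]*1000 for u,v in((147,107),(228,107),(234,344),(158,344))]
P=np.array(P);c=P.mean(0);a=(P[0]+P[1]-P[2]-P[3])/2
print(P,c,np.linalg.norm(a),np.degrees(np.arctan2(-a[1],-a[0])))
o=get_obs();d=np.array([c[0],c[1]])/1000-o['tool_pos'][:2];y=np.radians(o['orientation'][2])
print("tool x,y mm",1000*(d@[np.cos(y),np.sin(y)]),1000*(d@[np.sin(y),-np.cos(y)]))
E
```

```text
[[ 459.78381323 -267.69465624]
 [ 450.97006011 -251.38957919]
 [ 501.32262737 -221.67918117]
 [ 510.14652587 -238.00131455]] [ 480.55575665 -244.69118279] 58.46445906652897 30.532892133579665
tool x,y mm 3.7413498119849757 2.4015086833979282
```

```bash
python3 -m crank '[0,0,-0.04,3.7,2.4,0,1, 0,0,0,0,0,45,1, 0,0,0,0,0,45,1, 0,0,0,0,0,34,1, 0,0,0,0,0,0,1]'; python3 -m crank '[0,0,0,0,0,0,0, 0,0,0,0,0,0,0, 0,0,0,0,0,0,0, 0,0,0,0,0,0,0, 0,0,0,0,0,0,0]'; python3 -m crank '[0,0,0,0,0,-20,0, 0,0,0,0,0,-40,0, 0,0,0,0,0,-40,0, 0,0,0,0,0,-10,0, 0,0,0,0,0,0,0]'
```

```text
clock: 3.08
tool_pos: [0.4788, -0.2443, 0.1204]
orientation: [179.8, -0.2, -149.4]
force: [0.0, -0.9, 0.6]
opening: 0.0876
gripper_force: 0.0
clock: 3.7
tool_pos: [0.4807, -0.2447, 0.1228]
orientation: [-180.0, 0.0, -149.6]
force: [-0.7, -0.3, -0.3]
opening: 0.0434
gripper_force: 0.0
clock: 4.32
tool_pos: [0.4807, -0.2446, 0.2329]
orientation: [-180.0, 0.1, -149.6]
force: [0.0, 0.3, -0.7]
opening: 0.0007
gripper_force: 0.0
```

The fingers were still closing when I lifted, so nothing was gripped. I'll reopen and check that the jar hasn't moved.

```bash
python3 -m crank '[0,0,0,0,0,0,1, 0,0,0,0,0,0,1, 0,0,0,0,0,0,1, 0,0,0,0,0,0,1, 0,0,0,0,0,0,1]'; python3 -m crank '[0,0,0,0,0,0,1, 0,0,0,0,0,0,1, 0,0,0,0,0,0,1]'
python3 - <<'E'
from h import *
o=get_obs();m=eyes.camera_model("wrist")
im=eyes.snapshot("wrist")
print(o['tool_pos'],proj("wrist",[[.4806,-.2447,.144],[.4598,-.2677,.144],[.451,-.2514,.144],[.5013,-.2217,.144],[.5101,-.238,.144]],m))
for p in proj("wrist",[[.4598,-.2677,.144],[.451,-.2514,.144],[.5013,-.2217,.144],[.5101,-.238,.144]],m): cv2.circle(im,tuple(int(round(x)) for x in p),1,(0,0,255),-1)
cv2.imwrite("pics/e.png",cv2.resize(im[110:250,190:330],(560,560)))
E
```

```text
clock: 4.95
tool_pos: [0.4806, -0.2447, 0.2325]
orientation: [180.0, -0.0, -149.6]
force: [-0.0, -0.0, 0.2]
opening: 0.0452
gripper_force: 0.0
clock: 5.32
tool_pos: [0.4806, -0.2446, 0.2326]
orientation: [-180.0, 0.0, -149.6]
force: [-0.2, -0.2, -0.8]
opening: 0.0752
gripper_force: 0.0
[ 0.48058899 -0.24463662  0.23259835] [[254.98895224 195.35718294]
 [244.34629142 163.15039564]
 [265.56121989 163.90720133]
 [264.98227783 225.34861326]
 [245.15451298 224.68821647]]
```

View pics/e.png

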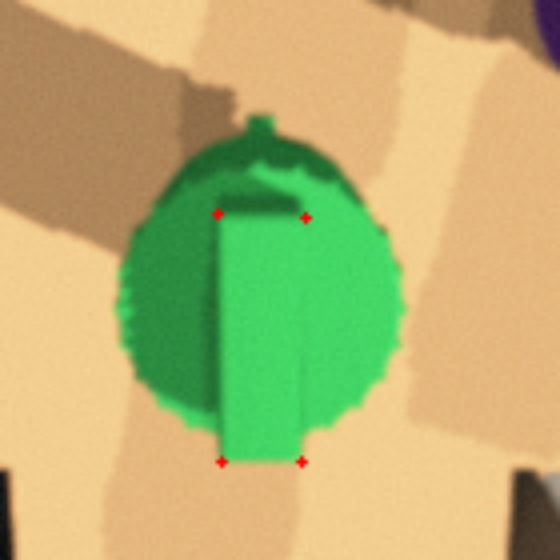

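The jar hasn't moved: the predicted bar corners coincide with the bar. I'll grip again and wait for the fingers to close.

```bash
python3 -m crank '[0,0,0,0,0,20,1, 0,0,0,0,0,45,1, 0,0,0,0,0,45,1, 0,0,0,0,0,0,1, 0,0,0,0,0,0,0]'; python3 -m crank '[0,0,0,0,0,0,0, 0,0,0,0,0,0,0, 0,0,0,0,0,0,0, 0,0,0,0,0,0,0, 0,0,0,0,0,0,0]';  python3 -m crank '[0,0,0,0,0,0,0, 0,0,0,0,0,0,0, 0,0,0,0,0,0,0, 0,0,0,0,0,0,0, 0,0,0,0,0,0,0]'
```

```text
clock: 6.0
tool_pos: [0.4817, -0.245, 0.1242]
orientation: [-179.9, 0.0, -149.6]
force: [0.5, 0.0, 0.2]
opening: 0.0824
gripper_force: 0.0
clock: 6.62
tool_pos: [0.4806, -0.2447, 0.1226]
orientation: [-180.0, -0.0, -149.6]
force: [0.3, 0.0, 0.7]
opening: 0.0335
gripper_force: 0.0
clock: 7.25
tool_pos: [0.4805, -0.2446, 0.1225]
orientation: [180.0, -0.0, -149.6]
force: [-0.1, -0.2, -1.2]
opening: 0.0202
gripper_force: 30.0
```

Gripped at an opening of 20.2 mm. I'll lift and carry the jar to a viewing pose beside the dock.

```bash
python3 -m crank '[0,0,0,0,0,-30,0, 0,0,0,0,0,-50,0, 0,0,0,0,0,-50,0, 0,0,0,0,0,-28,0, 0,0,0,0,0,0,0]'; python3 -m crank '[0,0,0,-43,38,0,0, 0,0,0,-43,38,0,0, 0,0,0,-43,38,0,0, 0,0,0,-43,38,0,0, 0,0,0,-43,38,0,0]';  python3 -m crank '[0,0,0,-43,38,0,0, 0,0,0,-43,38,0,0, 0,0,0,-43,38,0,0, 0,0,0,-43,38,0,0, 0,0,0,0,0,0,0]'
python3 -m crank '[0,0,0,0,0,0,0, 0,0,0,0,0,0,0]'
python3 - <<'E'
from h import *
o=get_obs();m=eyes.camera_model("wrist")
im=eyes.snapshot("wrist");cv2.imwrite("pics/f.png",im)
import pickle;pickle.dump(m,open("m.pkl","wb"))
print(o['tool_pos'],o['orientation'],o['gripper_force'],o['opening'],proj("wrist",[[.53,.19,.048]],m))
for t,z in(("dock_mouth",.048),("dock_plate",.028),("dock_track",.038),("dock",0)):
  for r in spotter.place_of("wrist",t)[:2]: print(t,r['p'],r['location'],atz("wrist",r['location'],z,m))
E
```

```text
clock: 7.88
tool_pos: [0.4813, -0.2447, 0.2823]
orientation: [-179.9, 0.2, -149.6]
force: [-0.3, 0.2, -3.8]
opening: 0.0197
gripper_force: 30.0
clock: 8.5
tool_pos: [0.5691, 0.0299, 0.2782]
orientation: [179.9, -0.2, -149.6]
force: [1.5, -0.3, -3.2]
opening: 0.0198
gripper_force: 30.0
clock: 9.12
tool_pos: [0.6407, 0.2498, 0.2756]
orientation: [180.0, -0.3, -149.4]
force: [-0.7, -1.1, -4.5]
opening: 0.0201
gripper_force: 30.0
clock: 9.38
tool_pos: [0.6408, 0.2451, 0.2799]
orientation: [180.0, -0.1, -149.6]
force: [0.2, -1.0, -2.7]
opening: 0.0198
gripper_force: 30.0
[0.64077613 0.24509318 0.2798513 ] [ 1.79998551e+02 -7.43551915e-02 -1.49638894e+02] 29.984686374664307 0.01978694848628448 [[261.77612575  65.50109104]]
dock_mouth 0.92 [262.9, 70.1] [0.53381874 0.19391911 0.048     ]
dock 0.91 [264.8, 74.0] [0.53224684 0.19762998 0.        ]
```

View pics/f.png

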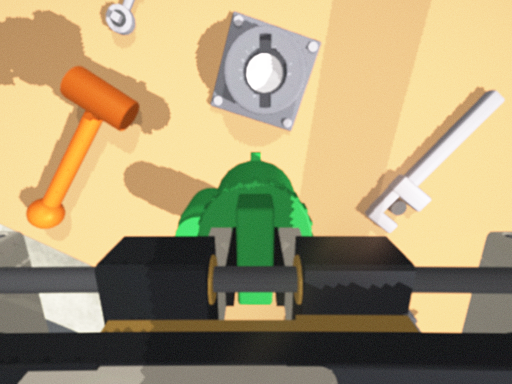

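The dock shows clearly at (265,71), with its slots at (265,41) and (265,100) and the jar's lug at (256,155). I'll enlarge it to refine the centre and slot angle.

```bash
python3 - <<'E'
from h import *
import pickle;m=pickle.load(open("m.pkl","rb"))
im=cv2.imread("pics/f.png")
c=np.array([.5338,.1939])
s=6;x0,y0=205,5
big=cv2.resize(im[5:137,205:325],None,fx=s,fy=s,interpolation=cv2.INTER_CUBIC)[:,:720]
t=np.linspace(0,2*np.pi,90)
for r in(.052,.0275):
  P=np.c_[c[0]+r*np.cos(t),c[1]+r*np.sin(t),0*t+.048]
  for p in proj("wrist",P,m): cv2.circle(big,(int((p[0]-x0+.5)*s),int((p[1]-y0+.5)*s)),1,(0,0,255),-1)
cv2.imwrite("pics/g.png",cv2.resize(big,(540,594)))
E
```

```text
(no output)
```

View pics/g.png

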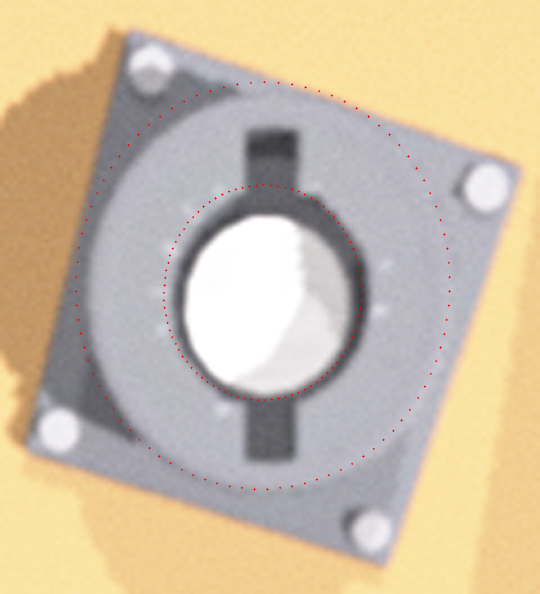

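```bash
python3 - <<'E'
from h import *
import pickle;m=pickle.load(open("m.pkl","rb"))
f=lambda u,v,z=.048:atz("wrist",(205+u/4.5-.5,5+v/4.5-.5),z,m)*1000
a,b=f(272,130),f(270.5,462)
c1=(f(177,296)+f(367,296))/2;c2=(f(272,190)+f(272,402))/2;d=b-a
print(a,b,(a+b)/2,c1,c2,np.linalg.norm(d),np.degrees(np.arctan2(d[1],d[0])))
F=[f(u,v,.008) for u,v in((128,33),(522,167),(385,566),(25,447))];print(np.array(F),np.mean(F,0))
o=get_obs();y=np.radians(o['orientation'][2]);D=np.array([(c1[0]+(a+b)[0]/2)/2,(c2[1]+(a+b)[1]/2)/2])-o['tool_pos'][:2]*1000
print(o['orientation'],D,D@[np.cos(y),np.sin(y)],D@[np.sin(y),-np.cos(y)])
l=atz("wrist",(256,155),.2798-.1225+.0175,m);print("lug tip",l*1000, o['tool_pos'])
E
```

```text
[497.59510269 175.11138247  48.        ] [570.80604838 218.64936982  48.        ] [534.20057553 196.88037614  48.        ] [532.7123292  196.23888715  48.        ] [533.2665715 196.5740044  48.       ] 85.17862943840052 30.7396243834686
[[489.89182424 123.36262445   8.        ]
 [460.87490787 241.58241509   8.        ]
 [579.78295819 269.18476395   8.        ]
 [606.38089438 150.59920601   8.        ]] [534.23264617 196.18225238   8.        ]
[ 1.79995547e+02  4.00481348e-02 -1.49632672e+02] [-107.74877256  -48.75909382] 117.61562821024626 12.402065117269055
lug tip [611.08659612 228.71123906 174.8       ] [0.64120522 0.24548628 0.28106542]
```

```bash
python3 -m crank '[0,0,0.01,40,4,0,0, 0,0,0.01,40,4,0,0, 0,0,0,38,4,0,0, 0,0,0,0,0,0,0, 0,0,0,0,0,0,0]'; python3 -m crank '[0,0,0,0,0,40,0, 0,0,0,0,0,40,0, 0,0,0,0,0,28,0, 0,0,0,0,0,0,0, 0,0,0,0,0,0,0]'
python3 - <<'E'
from h import *
o=get_obs();y=np.radians(o['orientation'][2]);D=np.array([533.3,196.5])-o['tool_pos'][:2]*1000
print(o['tool_pos'],o['orientation'],o['force'],o['moment'],D@[np.cos(y),np.sin(y)],D@[np.sin(y),-np.cos(y)])
E
```

```text
clock: 10.25
tool_pos: [0.5332, 0.1979, 0.2814]
orientation: [180.0, 0.1, -150.7]
force: [-0.5, 0.2, -3.6]
opening: 0.02
gripper_force: 30.0
clock: 10.88
tool_pos: [0.534, 0.1983, 0.1736]
orientation: [-180.0, 0.1, -150.7]
force: [0.4, 0.1, -3.2]
opening: 0.0198
gripper_force: 30.0
[0.53401517 0.19834028 0.17356465] [-1.79977079e+02  6.39908516e-02 -1.50724959e+02] [ 0.42036362  0.10575177 -3.19512855] [ 0.03592113 -0.09839955 -0.02488223] 1.5237295526105918 -1.2555260836783468
```

```bash
python3 -m crank '[0,0,-0.024,2,-1.2,0,0, 0,0,0,0,0,4,0, 0,0,0,0,0,3,0, 0,0,0,0,0,3,0, 0,0,0,0,0,0,0]'; python3 -m crank '[0,0,0,0,0,3,0, 0,0,0,0,0,3,0, 0,0,0,0,0,0,0]'
```

```text
clock: 11.5
tool_pos: [0.5318, 0.1959, 0.1624]
orientation: [-180.0, 0.0, -149.4]
force: [0.5, 0.4, -3.6]
opening: 0.0197
gripper_force: 30.0
clock: 11.88
tool_pos: [0.5318, 0.1959, 0.1563]
orientation: [180.0, -0.0, -149.4]
force: [0.4, 0.6, -4.0]
opening: 0.0197
gripper_force: 30.0
```

The foot is in the hole with no contact force. I'll continue through the slots.

```bash
python3 -m crank '[0,0,0,0,0,2,0, 0,0,0,0,0,2,0, 0,0,0,0,0,0,0]'; python3 -m crank '[0,0,0,0,0,2,0, 0,0,0,0,0,2,0, 0,0,0,0,0,0,0]'
```

```text
clock: 12.25
tool_pos: [0.5317, 0.1959, 0.1524]
orientation: [180.0, -0.0, -149.4]
force: [1.6, -0.0, -4.4]
opening: 0.02
gripper_force: 30.0
clock: 12.62
tool_pos: [0.532, 0.196, 0.149]
orientation: [-180.0, 0.0, -149.3]
force: [0.2, 0.6, 2.2]
opening: 0.0197
gripper_force: 30.0
```

```bash
python3 -m crank '[0,0,0,0,0,3,0, 0,0,0,0,0,3,0, 0,0,0,0,0,3,0, 0,0,0,0,0,2,0, 0,0,0,0,0,0,0]'; python3 -m crank '[0,0,0,0,0,1.5,0, 0,0,0,0,0,0,0]'; python3 -c "
from h import *
o=get_obs();print(o['tool_pos'],o['force'],o['moment'])"
```

```text
clock: 13.25
tool_pos: [0.5322, 0.196, 0.1382]
orientation: [-180.0, 0.1, -149.3]
force: [-1.5, 0.7, 7.6]
opening: 0.0199
gripper_force: 30.0
clock: 13.5
tool_pos: [0.5322, 0.196, 0.1369]
orientation: [-180.0, 0.1, -149.3]
force: [-1.7, -0.6, 8.9]
opening: 0.0199
gripper_force: 30.0
[0.53221183 0.19604422 0.13687682] [-1.74221337 -0.61862724  8.87281281] [0.05612178 0.56294786 0.00144966]
```

```bash
python3 -m crank '[0,0,0,0,0,1.3,0, 0,0,0,0,0,0,0, 0,0,0.1,0,0,0,0, 0,0,0.1,0,0,0,0, 0,0,0,0,0,0,0]'; python3 -c "
from h import *
o=get_obs();print(o['tool_pos'],o['force'],o['moment'])"
```

```text
clock: 14.12
tool_pos: [0.5327, 0.1963, 0.136]
orientation: [180.0, 0.1, -160.9]
force: [0.2, -0.6, 9.1]
opening: 0.0199
gripper_force: 30.0
[0.53272859 0.19632223 0.13601454] [ 0.2270536  -0.57950254  9.09081364] [ 0.06971802  0.19158881 -0.00667214]
```

```bash
for i in 1 2; do :; done; python3 -m crank '[0,0,0.1,0,0,0,0, 0,0,0.1,0,0,0,0, 0,0,0.1,0,0,0,0, 0,0,0.1,0,0,0,0, 0,0,0,0,0,0,0]'; python3 -c "
from h import *
o=get_obs();print(o['moment'])"
python3 -m crank '[0,0,0.07,0,0,0,0, 0,0,0.07,0,0,0,0, 0,0,0,0,0,0,0]'; python3 -c "
from h import *
o=get_obs();print(o['moment'])"
```

```text
clock: 14.75
tool_pos: [0.5329, 0.1964, 0.1361]
orientation: [179.9, 0.2, 176.2]
force: [-0.2, -0.4, 10.3]
opening: 0.0196
gripper_force: 30.0
[-0.07606482 -0.14951546 -0.10847117]
clock: 15.12
tool_pos: [0.533, 0.1963, 0.1361]
orientation: [179.9, 0.1, 168.2]
force: [-0.0, -0.1, 10.3]
opening: 0.0201
gripper_force: 30.0
[-0.10150446 -0.19276598 -0.00972322]
```

```bash
M(){ python3 -c "
from h import *
o=get_obs();print(o['moment'],o['tau'][5])"; }
python3 -m crank '[0,0,0.05,0,0,0,0, 0,0,0.05,0,0,0,0, 0,0,0,0,0,0,0]'|grep -E 'ori|tool|force'; M
python3 -m crank '[0,0,0.05,0,0,0,0, 0,0,0.05,0,0,0,0, 0,0,0,0,0,0,0]'|grep -E 'ori|tool|force'; M
```

```text
tool_pos: [0.533, 0.1964, 0.1361]
orientation: [179.9, 0.1, 162.5]
force: [-0.1, -0.1, 10.2]
gripper_force: 30.0
[-0.13374734 -0.15986828 -0.06049326] -0.314730629324913
tool_pos: [0.5332, 0.1966, 0.1362]
orientation: [179.9, 0.1, 156.8]
force: [0.0, 0.9, 9.6]
gripper_force: 30.0
[ 0.13377803 -0.35380151  0.28260499] -0.5886351317167282
```

```bash
python3 -m crank '[0,0,0.04,0,0,0,0, 0,0,0,0,0,0,0]'|grep -E 'ori|tool|force'; python3 -c "
from h import *
o=get_obs();print(o['moment'],o['tau'][5])"
```

```text
tool_pos: [0.5331, 0.1967, 0.1361]
orientation: [179.9, 0.1, 154.6]
force: [-0.2, 1.8, 10.3]
gripper_force: 30.9
[ 0.2837537  -0.11476348  0.88712325] -1.145104318857193
```

The stop is felt: moment 0.89 N m after about 0.97 rad. I'll ease the torque and let the jar rise into the notches.

```bash
python3 -m crank '[0,0,-0.02,0,0,0,0, 0,0,0,0,0,-2,0, 0,0,0,0,0,-2,0, 0,0,0,0,0,0,0]'; python3 -m crank '[0,0,0,0,0,-1,0, 0,0,0,0,0,-1,0, 0,0,0,0,0,0,0]'; python3 -m crank '[0,0,0,0,0,-1,0, 0,0,0,0,0,0,0]';python3 -c "
from h import *
o=get_obs();print(o['moment'],o['tau'][5])"
```

```text
clock: 16.62
tool_pos: [0.5325, 0.1965, 0.1392]
orientation: [179.9, 0.1, 155.7]
force: [2.9, 3.0, 3.2]
opening: 0.0199
gripper_force: 30.2
clock: 17.0
tool_pos: [0.5323, 0.1964, 0.1408]
orientation: [179.9, 0.0, 155.6]
force: [4.0, 3.5, 1.4]
opening: 0.0198
gripper_force: 30.2
clock: 17.25
tool_pos: [0.5323, 0.1964, 0.1418]
orientation: [179.9, 0.0, 155.6]
force: [4.3, 3.4, 0.4]
opening: 0.0198
gripper_force: 30.2
[ 1.44312128 -1.96475645  0.52206174] -0.5462674051523209
```

```bash
python3 -m crank '[0,0,-0.02,0,0,0,0, 0,0,0,0,0,0,0]'; python3 -c "
from h import *
o=get_obs();print(o['moment'],o['tau'][5])"
```

```text
clock: 17.5
tool_pos: [0.5324, 0.1963, 0.1423]
orientation: [179.9, 0.1, 156.8]
force: [2.8, 3.1, 4.4]
opening: 0.0198
gripper_force: 30.0
[ 1.32103594 -1.66215243  0.11070759] 0.044310728553682566
```

Torque is gone and the jar is at z ≈ 19.8, above the step height, so the lugs are in the notches. I'll lift a last millimetre and release.

```bash
python3 -m crank '[0,0,0,0,0,-1,0, 0,0,0,0,0,0,0, 0,0,0,0,0,0,0.1, 0,0,0,0,0,0,0.4, 0,0,0,0,0,0,1]'; python3 -m crank '[0,0,0,0,0,0,1, 0,0,0,0,0,0,1, 0,0,0,0,0,0,1, 0,0,0,0,0,0,1, 0,0,0,0,0,0,1]'; python3 -m crank '[0,0,0,0,0,0,1, 0,0,0,0,0,-20,1, 0,0,0,0,0,-40,1, 0,0,0,0,0,-50,1, 0,0,0,0,0,0,1]'
python3 - <<'E'
from h import *
eyes.snapshot("side")
m=eyes.camera_model("wrist");im=eyes.snapshot("wrist")
o=get_obs();print(o['tool_pos'],o['orientation'])
th=np.radians(30.7-54);c=np.array([.5333,.1965])
u=np.array([np.cos(th),np.sin(th)]);v=np.array([-u[1],u[0]])
for z,col in((.165,(0,0,255)),(.161,(255,0,0))):
  for i in(-1,1):
    for j in(-1,1):
      p=proj("wrist",np.r_[c+.03*i*u+.01*j*v,z],m)[0];cv2.circle(im,tuple(int(round(x)) for x in p),1,col,-1)
      print(z,p)
s=eyes.snapshot("side")
for z,col in((.165,(0,0,255)),(.161,(255,0,0))):
  for i in(-1,1):
    for j in(-1,1):
      print(proj("side",np.r_[c+.03*i*u+.01*j*v,z])[0])
S=cv2.resize(s[110:210,170:270],(400,400),interpolation=cv2.INTER_CUBIC)
W=cv2.resize(im[100:250,180:330],(400,400),interpolation=cv2.INTER_CUBIC)
cv2.imwrite("pics/i.png",np.hstack([S,W]))
E
```

```text
clock: 18.12
tool_pos: [0.5299, 0.1945, 0.1414]
orientation: [-179.8, -0.2, 156.7]
force: [0.1, 0.5, 0.6]
opening: 0.0344
gripper_force: 0.0
clock: 18.75
tool_pos: [0.5317, 0.1959, 0.1428]
orientation: [180.0, -0.0, 156.8]
force: [0.2, -0.1, -0.3]
opening: 0.0838
gripper_force: 0.0
clock: 19.38
tool_pos: [0.5337, 0.1969, 0.2573]
orientation: [179.6, 0.3, 156.8]
force: [-0.2, 0.3, 0.2]
opening: 0.0874
gripper_force: 0.0
[0.53166018 0.19599875 0.25311025] [1.79926929e+02 1.23897143e-02 1.56777020e+02]
0.165 [243.44892264 162.88376513]
0.165 [266.28250281 162.91279481]
0.165 [244.07733161 225.71271652]
0.165 [265.37760202 225.72077029]
0.161 [243.60159712 161.94785267]
0.161 [266.09428834 161.97675326]
0.161 [244.21150257 223.96161989]
0.161 [265.21409697 223.97008006]
[212.15195238 146.71302158]
[211.63358226 144.12228671]
[231.41330796 145.74076118]
[230.62566712 143.18335112]
[212.18983507 147.89645197]
[211.67164158 145.29295548]
[231.41906894 146.91651344]
[230.63255478 144.34650446]
```

View pics/i.png

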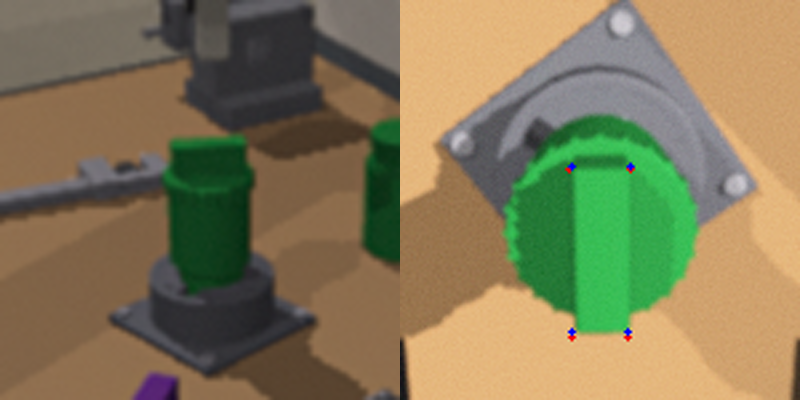

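The picture can't tell jar z 17 from 21. I'll touch the top of the bar with the fingers shut, which puts it at z 0.165 if locked or 0.161 if stuck.

```bash
python3 -m crank '[0,0,0,0,0,0,0, 0,0,0,0,0,0,0, 0,0,0,0,0,0,0, 0,0,0,0,0,0,0, 0,0,0,0,0,0,0]'>/dev/null; python3 -m crank '[0,0,0,0,0,0,0, 0,0,0,0,0,0,0, 0,0,0,0,0,20,0, 0,0,0,0,0,40,0, 0,0,0,0,0,20,0]'; python3 -m crank '[0,0,0,0,0,0,0, 0,0,0,0,0,4,0, 0,0,0,0,0,0,0]' | grep -E 'tool|^force|opening'
for i in 1; do python3 -m crank '[0,0,0,0,0,1,0, 0,0,0,0,0,0,0]'| grep -E 'tool|^force'; python3 -m crank '[0,0,0,0,0,1,0, 0,0,0,0,0,0,0]'| grep -E 'tool|^force'; python3 -m crank '[0,0,0,0,0,1,0, 0,0,0,0,0,0,0]'| grep -E 'tool|^force'; done
```

```text
clock: 20.78
tool_pos: [0.5308, 0.1953, 0.1708]
orientation: [-179.9, -0.1, 156.8]
force: [-0.7, -0.1, 0.3]
opening: 0.001
gripper_force: 0.0
tool_pos: [0.5321, 0.1961, 0.1695]
force: [-0.8, -0.1, -0.3]
opening: 0.0007
tool_pos: [0.5318, 0.1959, 0.1681]
force: [0.2, -0.1, -1.0]
tool_pos: [0.5317, 0.1958, 0.1667]
force: [-0.6, -0.2, -0.1]
tool_pos: [0.5317, 0.1958, 0.1656]
force: [-1.1, 0.3, -0.4]
```

```bash
for i in 1; do python3 -m crank '[0,0,0,0,0,1,0, 0,0,0,0,0,0,0]'| grep -E 'tool|^force'; python3 -m crank '[0,0,0,0,0,1,0, 0,0,0,0,0,0,0]'| grep -E 'tool|^force'; python3 -m crank '[0,0,0,0,0,1,0, 0,0,0,0,0,0,0]'| grep -E 'tool|^force'; done
```

```text
tool_pos: [0.5321, 0.196, 0.1653]
force: [-1.0, -0.4, 5.1]
tool_pos: [0.5322, 0.196, 0.1644]
force: [0.1, 0.3, 6.3]
tool_pos: [0.5322, 0.1961, 0.1635]
force: [-0.6, -0.1, 6.9]
```

Contact came at z 0.1653, so jar z is about 21: locked, and springy as expected. I'll back off and hand in.

```bash
python3 -m crank '[0,0,0,0,0,-5,0, 0,0,0,0,0,-40,0, 0,0,0,0,0,-40,0, 0,0,0,0,0,0,0, 0,0,0,0,0,0,0]'; python3 -m crank '[0,0,0,0,0,0,0, 0,0,0,0,0,0,0]'>/dev/null; python3 - <<'E'
from h import *
eyes.snapshot("wrist")
for r in spotter.place_of("wrist","jar_bar")[:2]: print(r['p'],atz("wrist",r['location'],.152))
print(get_obs()['clock'],ctrl.close_job())
E
```

```text
clock: 23.28
tool_pos: [0.5313, 0.1957, 0.2472]
orientation: [-180.0, -0.0, 156.8]
force: [0.2, -0.1, -1.0]
opening: 0.0003
gripper_force: 0.0
0.65 [0.53477375 0.1936489  0.152     ]
the job is handed in; nothing more can be done
23.625 None
```

The green jar is locked in the dock and let go, resting at jar z ≈ 21 mm by touch, and the job was handed in at 23.6 s; no verdict came back, and I moved none of the other things.

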